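# Line up the light fittings on the display shelf

## Robot

A 6-joint arm with a two-finger parallel gripper is mounted at the origin on the work surface. World frame = base frame: x ahead of the robot, y to its left, z up, the work surface at z = 0. Lengths are in m, angles in rad, forces in N, time in s.
With the tool pointing down it reaches from about 0.35 to 0.975 m from the base axis. Payload 4.9 kg.
Tool frame: the origin (TCP) lies at the very end of the fingers, on their centre line; the grasp point (between the pads) lies 19 mm behind it; x points along the fingers, z is the direction in which the jaws open and shut, and the axes are right-handed (so a half turn about x gives the same grasp; the last joint's range is limited). The gripper opens to 85 mm and grips with 20 to 120 N. Pads are 22 mm wide; open, the fingers measure 114 mm over their backs; the gripper's body (76 mm by 85 mm) begins 54 mm behind the grasp point. The pads swing forward as they close: fully open they stand 13 mm farther back than shut.
Start: joints at [-1.427, 0.053, 1.613, -0, 1.476, -0.119], TCP at [0.162, -0.604, 0.231] pointing down, gripper open.
Joint ranges: [-3.01, 3.01], [-1.01, 2.22], [0.06, 2.58], [-1.02, 4.17], [0.09, 2.62], [-3.14, 3.14]. Speed limits (rad/s): [2.57, 2.57, 3.14, 3.14, 3.14, 3.14].

## Interface

Orientations are given as a rotation vector (axis times angle).
In Python, from station import ctrl, imaging gives the robot as it stands. The module is installed in compiled form; this text tells all that it offers.
- The arm moves only by the shell command python3 -m jog 'ROWS' [FORCE]. ROWS is JSON, a list that holds one entry, the list of rows, each a list of 5 numbers: the shift along the tool's x, y, z in m, then the turn about the tool's x in rad, then the closure, from -1 (fully open) to 1 (shut). A call has 1 to 12 rows; each row is the pose to reach, as a shift and turn from the pose measured when the call began, along the tool's axes at that moment; what a row does not reach only later rows make up. A row lasts 1/10 s, in which the tool goes at most 50 mm and 8.59 degrees, less where a joint would pass 70% of its speed; a pose out of reach is approached as far as the arm can. A call with a gripper value outside its range is refused whole. The fingers move at their own pace and stop on an object; FORCE is the grip in N (left out, the last holds). Time passes only in rows, so rows that repeat a pose let the fingers close. It gives the time, the measured TCP pose, the force and the opening at its end, in the units of the state.
- ctrl.get_obs(): the state, without advancing time (a new reading comes with each control period).
- imaging.get_image(name): name is "scene" or "top"; returns a dict with "color" (384x512x3 uint8, red, green, blue), "intrinsics" (3x3 intrinsics, pixels), "distortion" ([k1, k2, p1, p2, k3] as OpenCV has them; the pictures are not rectified), "R" (3x3) and "t" (3): a world point X has camera coordinates R X + t. Camera axes: x right, y down, z forward; pixel columns grow to the right and rows downward; lengths in m; the calibration is good to about 2 mm. A picture is of the moment at which its call begins. There is no depth.
- ctrl.finish_job(): hands the job in, once; it reports no verdict.
The state is a dict: "t": time; "q": joint angles; "dq": joint speeds; "effort": joint torques, N m; "tool_pos": TCP position; "tool_rot": TCP orientation; "contact_force": force on the tool from outside, world axes, zero at the start; "wrist_torque": the same for the moment, N m; "opening": finger opening in m.
Only numpy, scipy, OpenCV 4.12 (cv2) and the standard library are available. Lean on these libraries where they do the work, as an engineer would, in place of code of your own. Each camera call takes 0.05 s, during which the arm holds its last target.

## Task

Tidy the display shelf under the wire rack: first swing the long light fitting about its heel, which stays in the steel end bracket, by pushing near its free end until it lies flush along the rear fence. Then slide the short fitting up along the fence so that bracket, long fitting and short fitting make one straight row with no gaps, both flush to the fence. Do not lift or tip the fittings, do not knock the wire rack, and leave the other goods where they are.

Things in the scene. Friction and masses are not known exactly. Their poses are not given: they have to be found in the camera images.
- bay: Fixed display shelf. Origin at table height on the front face of the rear fence; +x away from the robot, y along the fence, z up. Grey deck, top 12 mm above the table, x -220 to +110, y -365 to +245 mm. White fence: front face x = 0, 8 mm thick, 30 mm above the deck. Two 230 mm high uprights behind it at x = +85, y = -350 and +230 mm.
- bracket (a point): Point on the deck at the face of the steel end bracket's stop, at bay (-22.5, +180, 12) mm. The bracket stands 26 mm above the deck: a stop facing -y (bay x -70 to 0) and a lip before the heel, inner face at bay x = -47.5 mm, reaching from the stop to y = +174 mm. A 45 mm wide heel has 2.5 mm play between lip and fence.
- wire_shelf: Fixed wire rack above the fence, same origin and axes as bay. Wires 5 to 8 mm thick, undersides 196 mm above the table, spanning x -64 (front bar) to +104 mm, y -359 to +239 mm. It overhangs the fittings' final places, so a gripper must come in from the robot's side, leaning about 25 to 40 degrees from vertical. Do not press on it.
- long_fitting: Loose LED batten light, 300 mm long (y), 45 wide (x), 38 high, about 0.45 kg, aluminium, white top, grey end caps. Origin at its underside on the front (robot-side) face, 6 mm from the heel end: it spans x 0 to 45, y -294 (free end) to +6 mm (heel). On the deck, heel in the bracket, free end swung 0.22 to 0.42 rad towards the robot. Home: axes parallel to the bay's. Ordinary friction.
- long_free_end (a point): Centre of the long fitting's free end face, 19 mm above its underside.
- long_heel_end (a point): Centre of the long fitting's heel end face, 19 mm above its underside. When home: at bay x = -22.5 mm, y = +180 mm (touching the stop).
- short_fitting: Loose short module of the same section: 80 mm long (y), 45 mm wide (x), 38 mm high, about 0.16 kg. Origin at the centre of its underside. It stands on the deck beside the free end's final place, a few mm off the fence, slightly turned, 30 to 70 mm short of touching. When home: at bay x = -22.5 mm, y = -160 mm.
- short_near_end (a point): Centre of the short fitting's +y end face, the one to butt against the long fitting's free end; 19 mm above its underside.
- junction_box: Bystander: grey box 70 x 70 x 38 mm on the deck's front part. Origin under its centre.
- screw_jar: Bystander: jar, 52 mm across, 60 mm high, on the deck's front part near the bracket. Origin under its centre.
- stock_bin: Bystander: blue open stock bin 130 x 110 x 60 mm on the table, left. Origin under its centre.
- screwdriver: Bystander: screwdriver lying on the table, right, about 200 mm long and 30 mm high.
- tape_roll: Bystander: black ring 90 mm across, 22 mm high on the table, left, towards the robot.
- lamp_carton: Bystander: upright carton 65 x 65 x 110 mm on the table, left. Origin under its centre.
Things that resemble listed ones, but are neither listed nor needed, are in the scene too. Leave any blue or red look-alike of the short_fitting alone.

How it is judged:
On the way, in this order (a step that is already met when the one before it is completed fails the run):
1. the long fitting lies flush along the rear fence, its heel in the bracket (angle between the y axis of long_fitting and the y axis of bay, either way round below 0.022 rad and x of each of long_free_end, long_heel_end in the frame of bay above -0.0275 m and y of long_heel_end in the frame of bay above 0.16 m), for 0.2 s.
2. the short fitting is closed up against its end, the row tight to the bracket (horizontal distance between long_free_end and short_near_end below 0.005 m and angle between the y axis of short_fitting and the y axis of bay, either way round below 0.05 rad and x of short_fitting in the frame of bay above -0.0275 m and y of long_heel_end in the frame of bay above 0.174 m), for 0.2 s.
At the end, for the whole second after the job is handed in: Long fitting within 0.022 rad of parallel to the rear fence, each end within 5 mm of it, heel within 6 mm of the stop; short fitting within 0.05 rad and 5 mm of the fence, its end face centre within 5 mm of the long one's free end; both at rest on the deck (all of step 2 and angle between the y axis of long_fitting and the y axis of bay, either way round below 0.022 rad and x of each of long_free_end, long_heel_end in the frame of bay above -0.0275 m and linear speed of each of long_fitting, short_fitting below 0.01 m/s); the robot touches nothing.
It fails at once if a fitting is tipped or lifted off the deck (angle between any of long_fitting, short_fitting's own z axis and vertical above 0.2 rad or height (world z) of any of long_free_end, long_heel_end above 0.046 m or height (world z) of short_fitting above 0.027 m).
It fails at once if the wire rack is knocked (more than 5 N) (contact force between wire_shelf and the arm above 5 N or contact force between wire_shelf and the fingers above 5 N).
It fails at once if another thing is moved by more than 20 mm (distance of any of junction_box, screw_jar, stock_bin, screwdriver, tape_roll, lamp_carton from where it was at the start of the episode above 0.02 m).
It also fails if it takes over 61 s, if anything falls off the work surface, if the arm or the gripper's body presses on something with over 40 N, if the wrist force passes 120 N, or if a joint passes its speed limit or range.

## Working session

There is one attempt and no reset: what is moved stays moved. The work goes in short steps, Python scripts to look and compute and a shell command to move; the robot and the scene stay as the last step left them, time stands still between calls to the robot, and variables do not carry over. Pictures are saved under pics/ and viewed, and the job is handed in when it is done.

```bash
mkdir -p pics; python3 - <<'E'
from station import ctrl, imaging
import cv2
o=ctrl.get_obs(); print(o)
for n in("scene","top"):
    d=imaging.get_image(n); cv2.imwrite(f"pics/{n}0.png",d["color"][:,:,::-1]); print(n,d["intrinsics"],d["distortion"],d["R"],d["t"])
E
```

```text
{'t': 0.0, 'q': array([-1.42697646e+00,  5.33621881e-02,  1.61430820e+00,  1.79861633e-05,
        1.47600953e+00, -1.18966233e-01]), 'dq': array([ 1.65245217e-04, -4.58691370e-04, -9.11207904e-05, -2.21363919e-03,
       -1.46766340e-03,  4.65808346e-04]), 'effort': array([ 9.73575737e-06, -3.93680978e+01, -3.70175207e+01, -5.16962098e-05,
        6.98417585e-03,  1.54256179e-05]), 'tool_pos': array([ 0.16229204, -0.60290764,  0.23005124]), 'tool_rot': array([ 1.01491205,  1.32364518, -1.01246221]), 'contact_force': array([ 0.47552134, -0.10225287,  0.43208362]), 'wrist_torque': array([ 0.01181376, -0.02568067,  0.004546  ]), 'opening': 0.085298734071678}
scene [[420.18492065   0.         255.56171049]
 [  0.         420.18492065 195.3095318 ]
 [  0.           0.           1.        ]] [-0.14269778  0.          0.          0.          0.        ] [[ 0.5418377   0.84048214 -0.0012973 ]
 [ 0.63886322 -0.41286104 -0.64915294]
 [-0.54613706  0.35090674 -0.7606568 ]] [-0.24059635 -0.26876643  1.50461866]
top [[438.91905963   0.         259.50184814]
 [  0.         438.91905963 190.70348605]
 [  0.           0.           1.        ]] [-0.12203594  0.          0.          0.          0.        ] [[ 0.01402785 -0.99988216  0.00623663]
 [-0.99864938 -0.01432207 -0.04994285]
 [ 0.05002628 -0.00552762 -0.99873261]] [-0.00869637  0.47950327  1.72171353]
```

```bash
python3 - <<'E'
import cv2
for n in("scene","top"):
    i=cv2.imread(f"pics/{n}0.png"); cv2.imwrite(f"pics/{n}0b.png",cv2.resize(i,(800,600),interpolation=cv2.INTER_CUBIC))
E
```

```text
(no output)
```

View pics/scene0b.png

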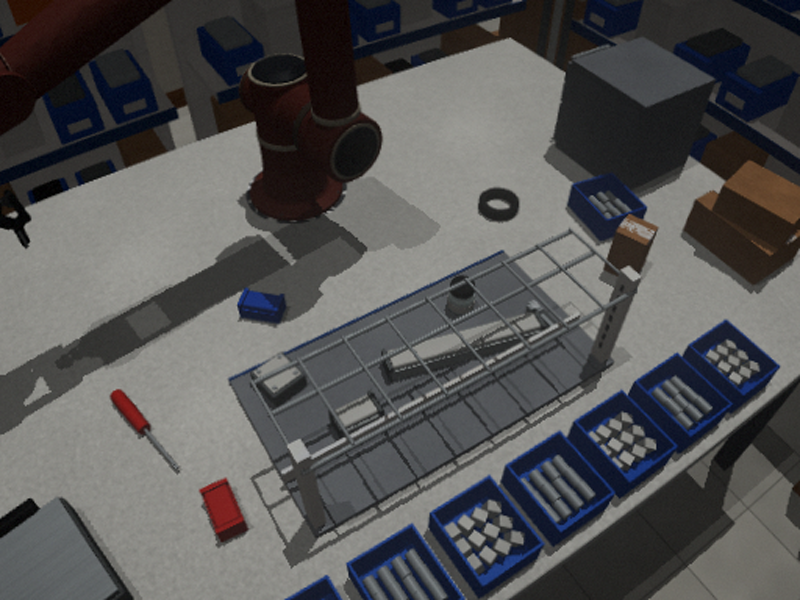

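View pics/top0b.png

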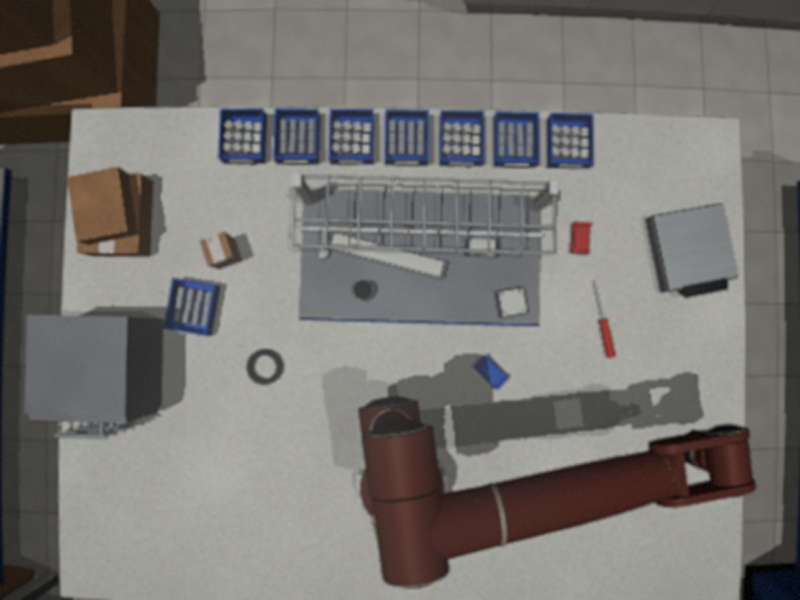

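The top picture shows the deck around (300-540, 185-325), with the long fitting from (335,240) to (445,270) and the short one at (483,243). The scene view shows both under the rack. I'll enlarge both.

```bash
cat > h.py <<'E'
import cv2,numpy as np
def crop(src,dst,x,y,w,h):
    # source coords (512x384)
    i=cv2.imread(src)[y:y+h,x:x+w]; s=min(800/w,600/h)
    cv2.imwrite(dst,cv2.resize(i,None,fx=s,fy=s,interpolation=cv2.INTER_CUBIC)); print("scale",s)
E
python3 - <<'E'
from h import *
crop("pics/top0.png","pics/t1.png",180,105,180,110)
crop("pics/scene0.png","pics/s1.png",140,140,140,105)
crop("pics/scene0.png","pics/s2.png",230,140,190,140)
crop("pics/scene0.png","pics/s3.png",140,210,140,140)
E
```

```text
scale 4.444444444444445
scale 5.714285714285714
scale 4.2105263157894735
scale 4.285714285714286
```

View pics/t1.png

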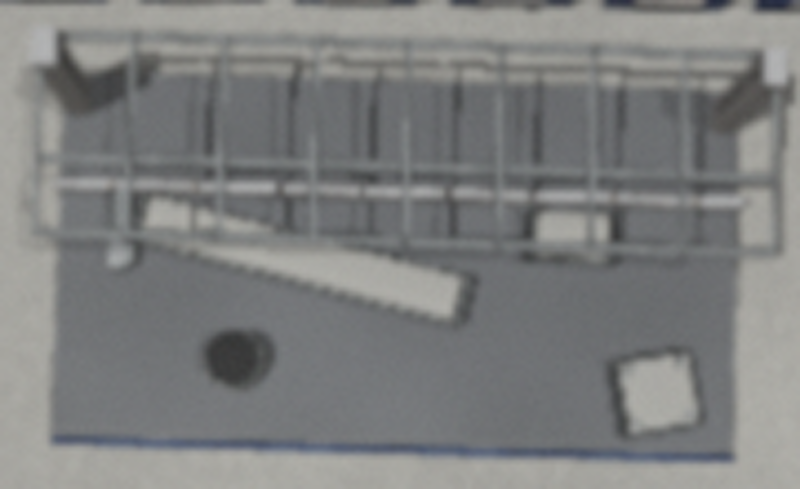

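View pics/s2.png

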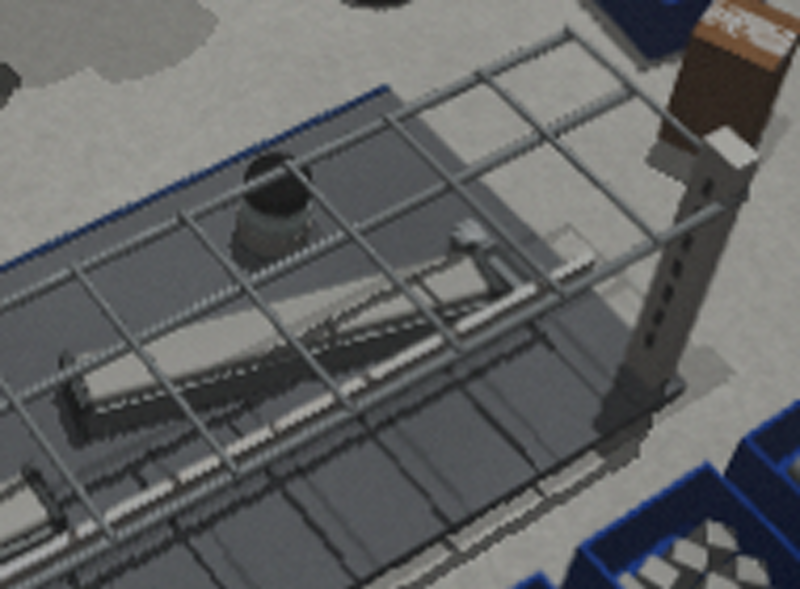

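View pics/s3.png

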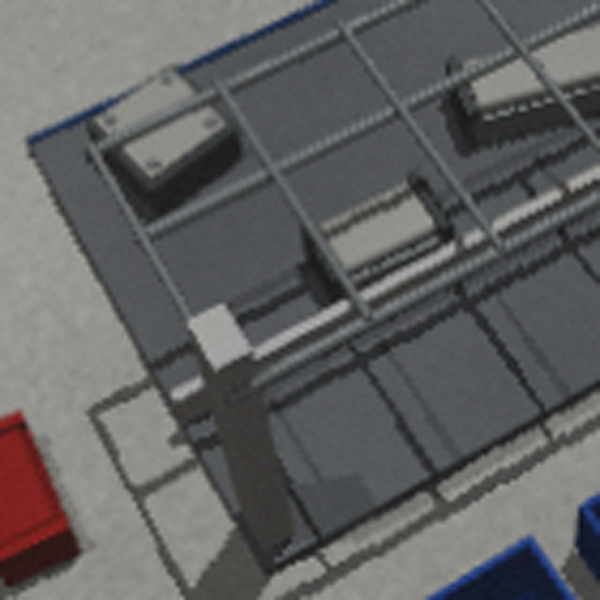

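```bash
cat >> h.py <<'E'
from scipy.optimize import least_squares
from scipy.spatial.transform import Rotation as Rn
CAM={"scene":dict(K=np.array([[420.18492065,0,255.56171049],[0,420.18492065,195.3095318],[0,0,1]]),D=np.array([-0.14269778,0,0,0,0]),
R=np.array([[0.5418377,0.84048214,-0.0012973],[0.63886322,-0.41286104,-0.64915294],[-0.54613706,0.35090674,-0.7606568]]),t=np.array([-0.24059635,-0.26876643,1.50461866])),
"top":dict(K=np.array([[438.91905963,0,259.50184814],[0,438.91905963,190.70348605],[0,0,1]]),D=np.array([-0.12203594,0,0,0,0]),
R=np.array([[0.01402785,-0.99988216,0.00623663],[-0.99864938,-0.01432207,-0.04994285],[0.05002628,-0.00552762,-0.99873261]]),t=np.array([-0.00869637,0.47950327,1.72171353]))}
def proj(n,P):
    c=CAM[n]; return cv2.projectPoints(np.atleast_2d(P).astype(float),cv2.Rodrigues(c["R"])[0],c["t"],c["K"],c["D"])[0].reshape(-1,2)
def ray(n,px,z):
    c=CAM[n]; u=cv2.undistortPoints(np.array([[px]],float),c["K"],c["D"])[0,0]
    d=c["R"].T@np.array([u[0],u[1],1]); o=-c["R"].T@c["t"]; return o+d*(z-o[2])/d[2]
def rz(a): return np.array([[np.cos(a),-np.sin(a)],[np.sin(a),np.cos(a)]])
def fit(pts,p0):
    # pts: (cam,(u,v),(bx,by,z)); z world. returns x,y,yaw
    def f(p):
        r=[]
        for n,uv,b in pts:
            w=rz(p[2])@np.array(b[:2])+p[:2]; r+=list(proj(n,[w[0],w[1],b[2]])[0]-uv)
        return r
    s=least_squares(f,p0); return s.x,np.array(s.fun).reshape(-1,2)
def T1(x,y):return ("top",(180+(x-1.7)/4.4444,105+(y-1.7)/4.4444))
def S2(x,y):return ("scene",(230+(x-1.6)/4.2105,140+(y-1.6)/4.2105))
def S3(x,y):return ("scene",(140+(x-1.6)/4.2857,210+(y-1.6)/4.2857))
E
python3 - <<'E'
from h import *
pts=[(*T1(53,437),(-.22,.245,.012)),(*T1(734,458),(-.22,-.365,.012)),(*S2(388,87),(-.22,.245,.012)),(*S3(30,140),(-.22,-.365,.012)),
(*S2(683,385),(.11,.245,.012)),(*S3(270,572),(.11,-.365,.012)),(*T1(35,237),(-.06,.239,.199)),(*T1(779,251),(-.06,-.359,.199)),(*S2(568,33),(-.06,.239,.199))]
p,r=fit(pts,[.6,0,0]); print(p); print(r.round(1))
# long fitting top corners z=.05: free front, free rear, heel rear(top view), heel front
L=[(*T1(455,325),(0,-.294,.05)),(*T1(476,275),(.045,-.294,.05)),(*T1(148,194),(.045,.006,.05)),(*S2(68,428),(.045,-.294,.012)),(*S2(62,362),(0,-.294,.05)),(*S2(85,410),(.045,-.294,.05))]
q,r=fit(L,[p[0]-.04,p[1]+.18,-.2+p[2]]);print(q,q[2]-p[2]); print(r.round(1))
S=[(*T1(530,209),(.0225,.04,.05)),(*T1(614,215),(.0225,-.04,.05)),(*T1(614,260),(-.0225,-.04,.05)),(*T1(527,255),(-.0225,.04,.05)),(*S3(415,180),(-.0225,.04,.05)),(*S3(452,235),(.0225,.04,.05))
,(*S3(330,270),(.0225,-.04,.05)),(*S3(305,235),(-.0225,-.04,.05)) ]
s,r=fit(S,[p[0]-.04,p[1]-.2,p[2]]);print(s,s[2]-p[2]); print(r.round(1))
B=rz(p[2]).T
print("long heel bay",B@(rz(q[2])@[.0225,.006]+q[:2]-p[:2]),"free",B@(rz(q[2])@[.0225,-.294]+q[:2]-p[:2]),"short",B@(s[:2]-p[:2]))
E
```

```text
[ 0.64363716  0.01914691 -0.01250283]
[[-0.2  0.1]
 [ 0.5 -0.5]
 [ 0.1 -0.2]
 [-0.4  1.1]
 [ 1.  -1.1]
 [-1.1 -0.5]
 [-0.7 -1.1]
 [-0.   0.4]
 [-0.1 -0.2]]
[ 0.59777985  0.19080721 -0.23610324] -0.22360041052793656
[[ 1.8  0.1]
 [-0.1  0.1]
 [-1.1 -0.7]
 [ 2.8  2.7]
 [-1.2 -2.4]
 [-1.4 -1. ]]
[ 0.61292257 -0.19324875 -0.08308386] -0.07058103242186624
[[ 0.7 -1.7]
 [ 2.2 -1. ]
 [ 1.1  0.3]
 [ 0.3 -0.6]
 [ 1.3 -2.2]
 [ 0.6 -1.9]
 [ 0.5  2.9]
 [-1.1 -2.7]]
long heel bay [-0.02472959  0.171935  ] free [-0.09125214 -0.12059663] short [-0.02805671 -0.21276306]
```

```bash
cat >> h.py <<'E'
def box(im,n,p,x0,x1,y0,y1,z0,z1,col,s):
    c=[(x,y) for x,y in((x0,y0),(x1,y0),(x1,y1),(x0,y1))]
    W=[np.r_[rz(p[2])@np.array(b)+p[:2],z] for z in(z0,z1) for b in c]
    P=((proj(n,W)+.5)*s*8).astype(int)
    for a,b in [(i,(i+1)%4) for i in range(4)]+[(4+i,4+(i+1)%4) for i in range(4)]+[(i,i+4) for i in range(4)]:
        cv2.line(im,tuple(map(int,P[a])),tuple(map(int,P[b])),col,1,cv2.LINE_AA,3)
def overlay(src,n,dst,crop,bay,L,S):
    x,y,w,h=crop; s=6; im=cv2.resize(cv2.imread(src),None,fx=s,fy=s,interpolation=cv2.INTER_CUBIC)
    box(im,n,bay,-.22,.11,-.365,.245,.0,.012,(0,255,255),s)
    box(im,n,bay,0,.008,-.365,.245,.012,.042,(255,255,0),s)
    box(im,n,L,0,.045,-.294,.006,.012,.05,(0,0,255),s)
    box(im,n,S,-.0225,.0225,-.04,.04,.012,.05,(0,255,0),s)
    im=im[y*s:(y+h)*s,x*s:(x+w)*s]; f=min(800/im.shape[1],600/im.shape[0]); cv2.imwrite(dst,cv2.resize(im,None,fx=f,fy=f,interpolation=cv2.INTER_AREA))
E
python3 - <<'E'
from h import *
b=[.6436,.0191,-.0125];L=[.5978,.1908,-.2361];S=[.6129,-.1932,-.0831]
overlay("pics/top0.png","top","pics/o1.png",(180,105,180,110),b,L,S)
overlay("pics/scene0.png","scene","pics/o2.png",(230,170,130,97),b,L,S)
overlay("pics/scene0.png","scene","pics/o3.png",(180,220,120,90),b,L,S)
E
```

```text
(no output)
```

View pics/o1.png

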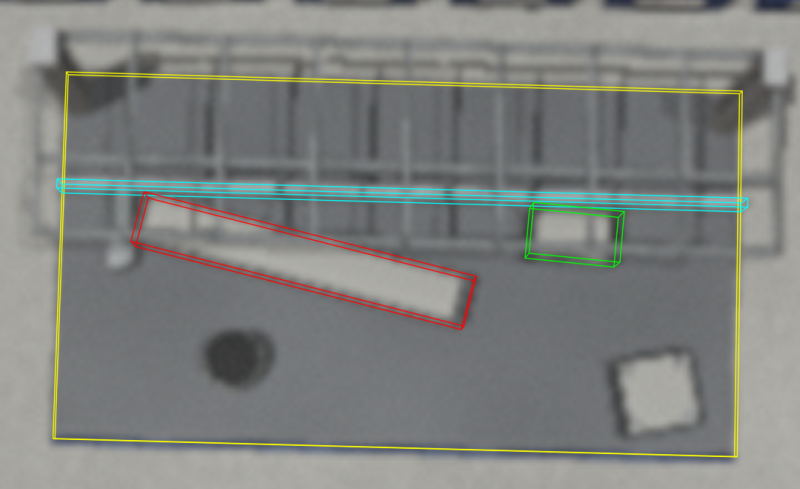

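View pics/o2.png

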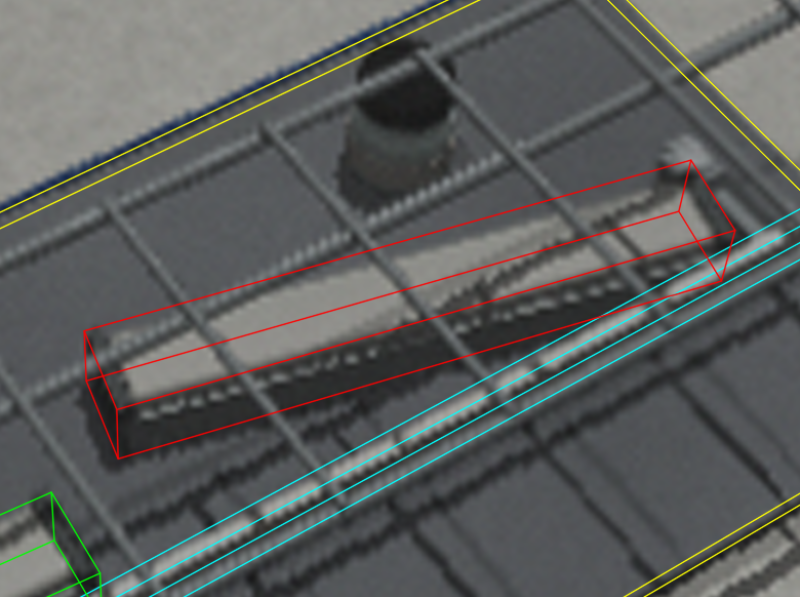

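View pics/o3.png

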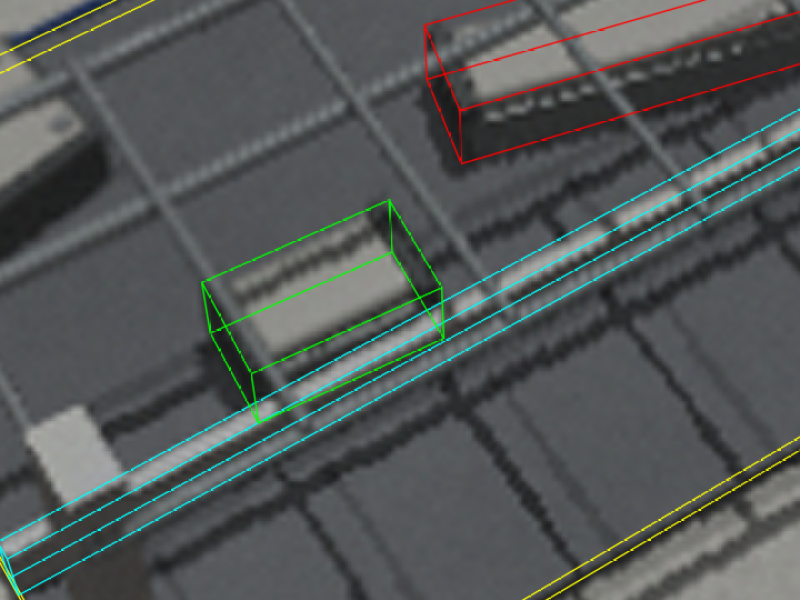

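```bash
python3 - <<'E'
from h import *
from station import ctrl
o=ctrl.get_obs(); R=Rn.from_rotvec(o["tool_rot"]).as_matrix(); print(R.round(3)); print(np.degrees(np.arccos(-R[2,0])))
E
python3 -m jog --help | head -20
```

```text
[[-0.     0.966  0.26 ]
 [ 0.002  0.26  -0.966]
 [-1.     0.    -0.002]]
0.10510703491685285invalid input: not JSON, or not a number
```

```bash
python3 -m jog '[[[-0.05,0,0,0,0],[-0.10,0,0,0,1],[-0.15,0.03,-0.02,0,1],[-0.2,0.06,-0.05,0.05,1],[-0.25,0.09,-0.08,0.1,1],[-0.27,0.12,-0.11,0.15,1],[-0.27,0.15,-0.14,0.2,1],[-0.27,0.18,-0.17,0.25,1],[-0.27,0.21,-0.2,0.275,1],[-0.27,0.24,-0.23,0.275,1],[-0.27,0.27,-0.26,0.275,1]]]' 30
python3 -c "
from station import ctrl
from h import *
o=ctrl.get_obs();print(o['q'].round(3),Rn.from_rotvec(o['tool_rot']).as_matrix().round(3))"
```

```text
t: 1.2
tool_pos: [0.3561, -0.2802, 0.5006]
tool_rot: [1.219, 1.205, -1.217]
contact_force: [-0.7, 0.1, -0.3]
opening: -0.0003
[-8.320e-01 -3.670e-01  1.547e+00  1.000e-03  1.963e+00  7.510e-01] [[ 0.     1.    -0.012]
 [ 0.002 -0.012 -1.   ]
 [-1.     0.    -0.002]]
```

```bash
python3 -m jog '[[[0,0.03,-0.035,0,1],[0,0.07,-0.07,0,1],[0,0.1,-0.1,0,1],[0,0.14,-0.14,0,1],[0,0.17,-0.17,0,1],[0,0.21,-0.21,0,1],[0,0.25,-0.25,0,1],[0,0.3,-0.28,0,1],[0,0.34,-0.28,0,1],[0,0.38,-0.28,0,1],[0,0.42,-0.28,0,1],[0,0.46,-0.28,0,1]]]' 
cat > st.py <<'E'
from station import ctrl
from h import *
o=ctrl.get_obs();R=Rn.from_rotvec(o['tool_rot']).as_matrix()
print('t',round(o['t'],2),'q',o['q'].round(3),'F',o['contact_force'].round(1),'open',round(o['opening'],3))
b=np.array([.6436,.0191]);B=rz(-.0125).T
bp=np.r_[B@(o['tool_pos'][:2]-b),o['tool_pos'][2]]
B3=np.eye(3);B3[:2,:2]=B
print('bay tcp',bp.round(4),'lean deg',np.degrees(np.arccos(-R[2,0])).round(1)); print('tool axes in bay (cols)\n',(B3@R).round(3))
E
python3 st.py
```

```text
t: 2.4
tool_pos: [0.821, -0.0052, 0.4998]
tool_rot: [1.218, 1.206, -1.218]
contact_force: [0.4, -0.1, 0.9]
opening: 0.0001
t 2.4 q [-9.700e-02  5.640e-01  5.540e-01  2.000e-03  2.025e+00  1.486e+00] F [ 0.4 -0.1  0.9] open 0.0
bay tcp [ 0.1777 -0.0221  0.4998] lean deg 0.1
tool axes in bay (cols)
 [[-0.002  1.     0.001]
 [ 0.002  0.001 -1.   ]
 [-1.    -0.002 -0.002]]
```

Now out past the reach limit, in small steps, to see whether the arm trades orientation for position.

```bash
python3 -m jog '[[[0,0.05,0,0,1],[0,0.1,0,0,1],[0,0.15,0,0,1],[0,0.2,0,0,1],[0,0.2,0,0,1]]]'; python3 st.py
```

```text
t: 2.9
tool_pos: [0.9227, -0.0068, 0.4529]
tool_rot: [1.231, 1.187, -1.198]
contact_force: [0.4, 0.1, -0.1]
opening: 0.0002
t 2.9 q [-0.089  0.948  0.059  0.005  2.11   1.496] F [ 0.4  0.1 -0.1] open 0.0
bay tcp [ 0.2794 -0.0224  0.4529] lean deg 1.5
tool axes in bay (cols)
 [[ 0.025  1.     0.001]
 [ 0.002  0.001 -1.   ]
 [-1.     0.025 -0.002]]
```

```bash
python3 -m jog '[[[-0.05,0.05,0,0,1],[-0.1,0.1,0,0,1],[-0.15,0.15,0,0,1],[-0.2,0.2,0,0,1],[-0.25,0.25,0,0,1],[-0.3,0.3,0,0,1],[-0.3,0.3,0,0,1]]]'; python3 st.py
```

```text
t: 3.6
tool_pos: [0.8983, -0.0075, 0.5115]
tool_rot: [1.246, 1.162, -1.174]
contact_force: [-0.6, 0.1, -0.3]
opening: 0.0001
t 3.6 q [-0.093  0.885  0.055  0.009  2.144  1.494] F [-0.6  0.1 -0.3] open 0.0
bay tcp [ 0.2551 -0.0234  0.5115] lean deg 3.3
tool axes in bay (cols)
 [[ 0.058  0.998  0.001]
 [ 0.003  0.001 -1.   ]
 [-0.998  0.058 -0.002]]
```

```bash
python3 -m jog '[[[-0.03,-0.04,0,0,1],[-0.06,-0.08,0,0,1],[-0.09,-0.12,0,0,1],[-0.13,-0.15,0,0,1],[-0.17,-0.18,0,0,1],[-0.21,-0.21,0,0,1],[-0.25,-0.24,0,0,1],[-0.29,-0.26,0,0,1],[-0.33,-0.28,0,0,1]]]'; python3 st.py
```

```text
t: 4.5
tool_pos: [0.5939, -0.0044, 0.8256]
tool_rot: [1.248, 1.159, -1.171]
contact_force: [11.3, 5.2, 72.3]
opening: -0.0001
t 4.5 q [-0.137  0.459  0.055  0.018  2.567  1.461] F [11.3  5.2 72.3] open -0.0
bay tcp [-0.0494 -0.0241  0.8256] lean deg 3.6
tool axes in bay (cols)
 [[ 0.062  0.998  0.001]
 [ 0.002  0.001 -1.   ]
 [-0.998  0.062 -0.002]]
```

```bash
python3 - <<'E'
from station import imaging,ctrl
import cv2
d=imaging.get_image("scene"); cv2.imwrite("pics/a1.png",cv2.resize(d["color"][:,:,::-1],(800,600)))
o=ctrl.get_obs();print(o['contact_force'],o['wrist_torque'],o['dq'].round(3),o['t'])
E
```

```text
[ 0.19883587  1.45201309 -8.07150209] [0.00282771 0.11906303 0.03431271] [ 0.004  0.109  0.059  0.001 -0.183  0.001] 4.55
```

View pics/a1.png

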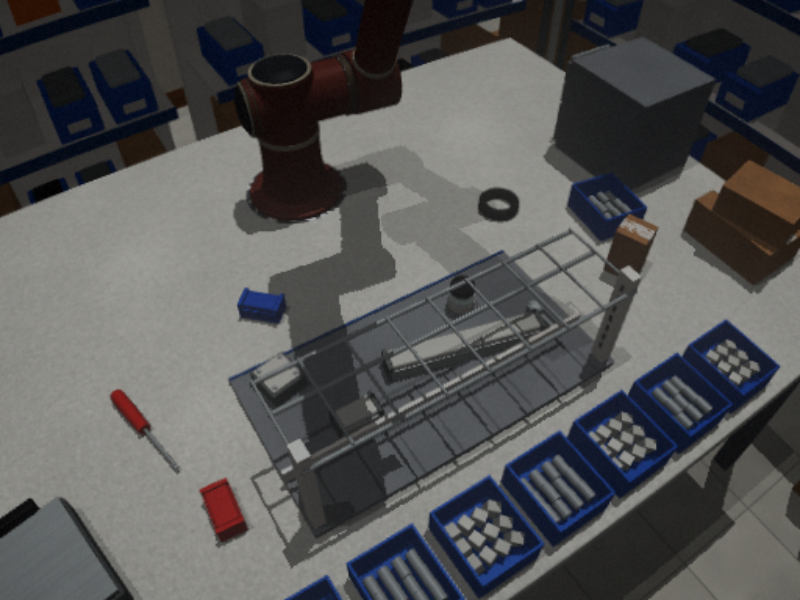

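```bash
python3 -m jog '[[[-0.01,-0.01,0,0,1],[-0.02,-0.02,0,0,1],[-0.035,-0.035,0,0,1],[-0.05,-0.05,0,0,1],[-0.065,-0.065,0,0,1],[-0.08,-0.08,0,0,1],[-0.095,-0.095,0,0,1],[-0.1,-0.1,0,0,1],[-0.1,-0.1,0,0,1]]]'; python3 st.py
```

```text
t: 5.45
tool_pos: [0.5092, -0.0033, 0.8868]
tool_rot: [1.268, 1.105, -1.131]
contact_force: [0.2, -0.6, 0.9]
opening: -0.0002
t 5.45 q [-0.158  0.344  0.055  0.02   2.619  1.443] F [ 0.2 -0.6  0.9] open -0.0
bay tcp [-0.1341 -0.0241  0.8868] lean deg 7.1
tool axes in bay (cols)
 [[ 0.123  0.992 -0.   ]
 [-0.008  0.001 -1.   ]
 [-0.992  0.123  0.008]]
```

```bash
python3 -m jog '[[[-0.01,-0.012,0,0,1],[-0.025,-0.03,0,0,1],[-0.04,-0.05,0,0,1],[-0.06,-0.07,0,0,1],[-0.08,-0.095,0,0,1],[-0.1,-0.12,0,0,1],[-0.12,-0.14,0,0,1],[-0.14,-0.16,0,0,1],[-0.155,-0.175,0,0,1],[-0.165,-0.19,0,0,1],[-0.17,-0.2,0,0,1],[-0.17,-0.2,0,0,1]]]'; python3 st.py
```

```text
t: 6.65
tool_pos: [0.4362, 0.0044, 0.9379]
tool_rot: [1.297, 1.01, -1.061]
contact_force: [0.9, -0.0, 0.1]
opening: 0.0
t 6.65 q [-0.165  0.234  0.056  0.013  2.619  1.431] F [ 0.9 -0.   0.1] open 0.0
bay tcp [-0.2072 -0.0173  0.9379] lean deg 13.3
tool axes in bay (cols)
 [[ 0.229  0.973 -0.004]
 [-0.029  0.003 -1.   ]
 [-0.973  0.229  0.029]]
```

```bash
python3 -m jog '[[[-0.02,-0.016,0,0,1],[-0.04,-0.032,0,0,1],[-0.07,-0.055,0,0,1],[-0.1,-0.08,0,0,1],[-0.13,-0.1,0,0,1],[-0.16,-0.125,0,0,1],[-0.19,-0.15,0,0,1],[-0.22,-0.17,0,0,1],[-0.25,-0.19,0,0,1],[-0.28,-0.22,0,0,1],[-0.29,-0.23,0,0,1],[-0.29,-0.23,0,0,1]]]'; python3 st.py
```

```text
t: 7.85
tool_pos: [0.3599, 0.0298, 0.9787]
tool_rot: [1.321, 0.919, -0.994]
contact_force: [0.5, -0.3, -0.5]
opening: 0.0004
t 7.85 q [-0.112  0.13   0.056 -0.032  2.619  1.442] F [ 0.5 -0.3 -0.5] open 0.0
bay tcp [-0.2838  0.0071  0.9787] lean deg 19.3
tool axes in bay (cols)
 [[ 0.327  0.945 -0.009]
 [-0.049  0.007 -0.999]
 [-0.944  0.327  0.048]]
```

```bash
python3 -m jog '[[[-0.03,-0.02,0,0,1],[-0.06,-0.045,0.01,0,1],[-0.1,-0.07,0.01,0,1],[-0.14,-0.1,0.02,0,1],[-0.18,-0.13,0.02,0,1],[-0.22,-0.16,0.03,0,1],[-0.26,-0.19,0.03,0,1],[-0.3,-0.22,0.03,0,1],[-0.33,-0.24,0.03,0,1],[-0.35,-0.26,0.03,0,1],[-0.35,-0.26,0.03,0,1],[-0.35,-0.26,0.03,0,1]]]'; python3 st.py
```

```text
t: 9.05
tool_pos: [0.2612, 0.0801, 1.0111]
tool_rot: [1.338, 0.823, -0.93]
contact_force: [0.2, -1.2, -0.1]
opening: 0.0001
t 9.05 q [ 0.184  0.029  0.056 -0.314  2.619  1.462] F [ 0.2 -1.2 -0.1] open 0.0
bay tcp [-0.3832  0.0562  1.0111] lean deg 25.3
tool axes in bay (cols)
 [[ 0.422  0.907 -0.019]
 [-0.073  0.014 -0.997]
 [-0.904  0.422  0.072]]
```

```bash
python3 -m jog '[[[-0.03,-0.015,0.015,0,1],[-0.06,-0.03,0.03,0,1],[-0.1,-0.05,0.045,0,1],[-0.14,-0.07,0.06,0,1],[-0.18,-0.09,0.075,0,1],[-0.22,-0.11,0.09,0,1],[-0.26,-0.13,0.1,0,1],[-0.3,-0.15,0.1,0,1],[-0.32,-0.16,0.1,0,1],[-0.32,-0.16,0.1,0,1]]]'; python3 st.py
```

```text
t: 10.05
tool_pos: [0.1113, 0.048, 1.0367]
tool_rot: [1.364, 0.736, -0.861]
contact_force: [-0.6, 0.4, -0.1]
opening: -0.0002
t 10.05 q [ 0.787 -0.095  0.055 -1.024  2.619  1.344] F [-0.6  0.4 -0.1] open -0.0
bay tcp [-0.5326  0.0222  1.0367] lean deg 31.2
tool axes in bay (cols)
 [[ 0.511  0.859 -0.03 ]
 [-0.086  0.017 -0.996]
 [-0.855  0.511  0.083]]
```

```bash
cat > to.py <<'E'
import sys
from station import ctrl
from h import *
# args: bay targets "x,y,z" ... -> tool shifts from the present pose
o=ctrl.get_obs();R=Rn.from_rotvec(o['tool_rot']).as_matrix()
for a in sys.argv[1:]:
    x,y,z=map(float,a.split(',')); w=np.r_[rz(-.0125)@[x,y]+[.6436,.0191],z]
    d=w-o['tool_pos']; print(a,'tool',(R.T@d).round(4),'dist',np.linalg.norm(d).round(3),'world',w.round(3))
E
python3 to.py -.25,0,.75 -.22,-.09,.4 -.2,-.09,.024
```

```text
-.25,0,.75 tool [ 0.3915  0.0958 -0.0099] dist 0.403 world [0.394 0.022 0.75 ]
-.22,-.09,.4 tool [ 0.7139 -0.0589  0.0499] dist 0.718 world [ 0.422 -0.068  0.4  ]
-.2,-.09,.024 tool [ 1.0458 -0.2341  0.0182] dist 1.072 world [ 0.442 -0.068  0.024]
```

```bash
python3 -m jog '[[[0.02,0.01,0,0,1],[0.05,0.02,0,0,1],[0.09,0.03,0,0,1],[0.13,0.04,0,0,1],[0.17,0.05,0,0,1],[0.21,0.06,0,0,1],[0.25,0.07,0,0,1],[0.29,0.08,0,0,1],[0.33,0.09,0,0,1],[0.36,0.095,0,0,1],[0.38,0.095,0,0,1],[0.39,0.095,-0.01,0,1]]]'; python3 st.py; python3 to.py  -.22,-.09,.4 -.2,-.09,.024
```

```text
t: 11.25
tool_pos: [0.3945, 0.0187, 0.7474]
tool_rot: [1.366, 0.733, -0.871]
contact_force: [0.1, -1.3, 0.0]
opening: 0.0002
t 11.25 q [-0.113 -0.574  1.304 -0.042  1.872  1.462] F [ 0.1 -1.3  0. ] open 0.0
bay tcp [-0.249  -0.0035  0.7474] lean deg 31.0
tool axes in bay (cols)
 [[ 0.507  0.861 -0.038]
 [-0.091  0.01  -0.996]
 [-0.857  0.509  0.084]]
-.22,-.09,.4 tool [ 0.3203 -0.1525  0.056 ] dist 0.359 world [ 0.422 -0.068  0.4  ]
-.2,-.09,.024 tool [ 0.6527 -0.3264  0.0238] dist 0.73 world [ 0.442 -0.068  0.024]
```

```bash
python3 -m jog '[[[0.03,-0.015,0.005,0,1],[0.06,-0.03,0.01,0,1],[0.1,-0.05,0.02,0,1],[0.14,-0.07,0.03,0,1],[0.18,-0.09,0.035,0,1],[0.22,-0.11,0.04,0,1],[0.26,-0.13,0.05,0,1],[0.3,-0.15,0.05,0,1],[0.34,-0.17,0.05,0,1],[0.38,-0.19,0.045,0,1],[0.41,-0.2,0.045,0,1]]]'; python3 st.py; python3 to.py  -.18,-.09,.1 -.16,-.09,.024
```

```text
t: 12.35
tool_pos: [0.4262, -0.0687, 0.2936]
tool_rot: [1.368, 0.732, -0.879]
contact_force: [0.0, -0.1, -0.7]
opening: -0.0001
t 12.35 q [-0.401 -0.912  2.271  0.109  1.256  1.198] F [ 0.  -0.1 -0.7] open -0.0
bay tcp [-0.2163 -0.0905  0.2936] lean deg 30.8
tool axes in bay (cols)
 [[ 0.503  0.863 -0.044]
 [-0.094  0.004 -0.996]
 [-0.859  0.505  0.083]]
-.18,-.09,.1 tool [ 0.1845 -0.0665 -0.0182] dist 0.197 world [ 0.462 -0.069  0.1  ]
-.16,-.09,.024 tool [ 0.2598 -0.0876 -0.0255] dist 0.275 world [ 0.482 -0.069  0.024]
```

```bash
python3 -m jog '[[[0.03,-0.01,-0.002,0,1],[0.06,-0.02,-0.005,0,1],[0.1,-0.035,-0.01,0,1],[0.135,-0.05,-0.013,0,1],[0.165,-0.06,-0.016,0,1],[0.185,-0.066,-0.018,0,1],[0.185,-0.066,-0.018,0,1]]]'; python3 st.py; python3 to.py  -.15,-.09,.024 -.06,-.09,.024
python3 - <<'E'
from station import imaging
import cv2
for n in ("scene","top"):
    d=imaging.get_image(n); cv2.imwrite(f"pics/{n}2.png",d["color"][:,:,::-1])
from h import *
crop("pics/scene2.png","pics/s2b.png",130,100,290,217); crop("pics/top2.png","pics/t2b.png",170,100,200,150)
E
```

```text
t: 13.05
tool_pos: [0.4602, -0.0707, 0.0947]
tool_rot: [1.37, 0.737, -0.889]
contact_force: [-0.6, -0.1, 0.2]
opening: 0.0001
t 13.05 q [-0.362 -0.623  2.452  0.113  0.794  1.191] F [-0.6 -0.1  0.2] open 0.0
bay tcp [-0.1823 -0.0921  0.0947] lean deg 30.3
tool axes in bay (cols)
 [[ 0.495  0.868 -0.049]
 [-0.095 -0.002 -0.996]
 [-0.864  0.497  0.081]]
-.15,-.09,.024 tool [ 0.0769 -0.0071 -0.0094] dist 0.078 world [ 0.492 -0.069  0.024]
-.06,-.09,.024 tool [ 0.1214  0.0709 -0.0138] dist 0.141 world [ 0.582 -0.07   0.024]
scale 2.7586206896551726
scale 4.0
```

View pics/s2b.png

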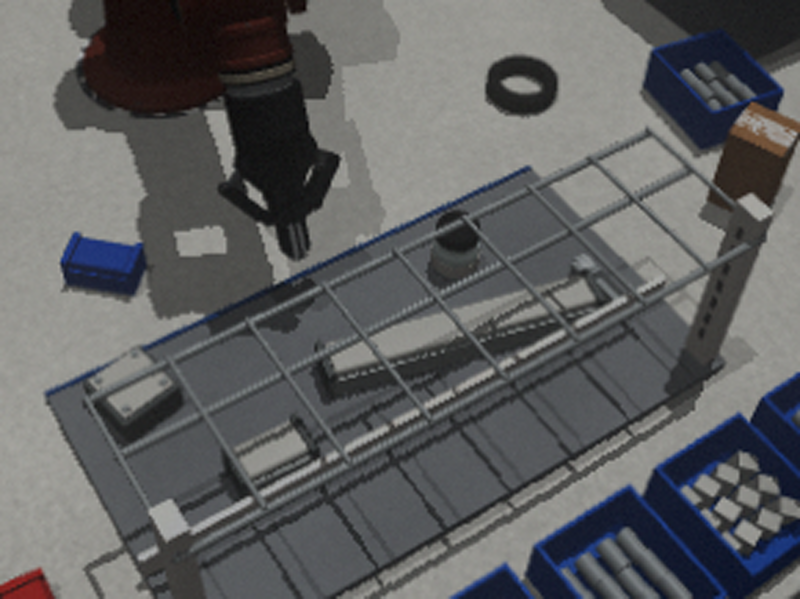

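View pics/t2b.png

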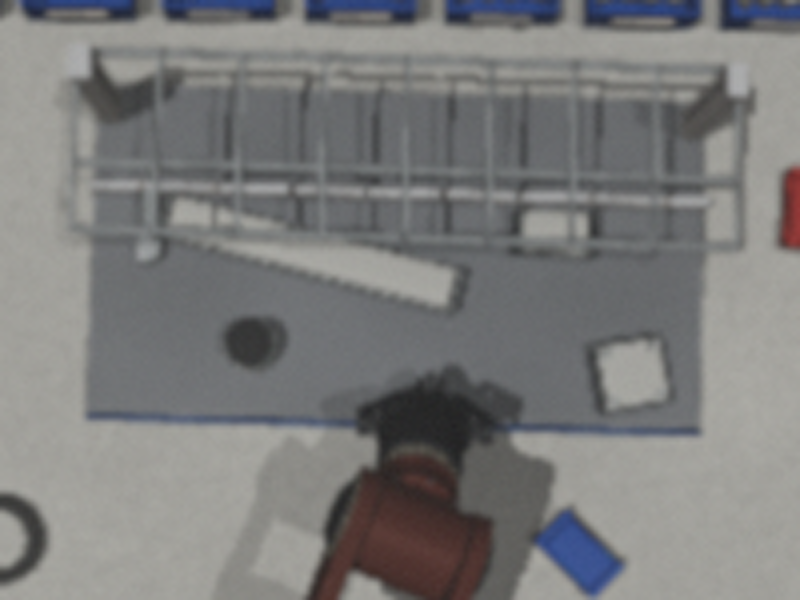

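```bash
python3 -m jog '[[[0.02,-0.002,-0.003,0,1],[0.04,-0.004,-0.006,0,1],[0.058,-0.006,-0.009,0,1],[0.068,-0.007,-0.009,0,1],[0.072,-0.007,-0.009,0,1],[0.072,-0.007,-0.009,0,1]]]'; python3 st.py; python3 to.py  -.1,-.09,.026 -.06,-.09,.026
```

```text
t: 13.75
tool_pos: [0.4942, -0.0704, 0.0351]
tool_rot: [1.37, 0.728, -0.883]
contact_force: [0.1, -0.1, 0.3]
opening: -0.0
t 13.75 q [-0.326 -0.365  2.405  0.116  0.569  1.203] F [ 0.1 -0.1  0.3] open -0.0
bay tcp [-0.1483 -0.0914  0.0351] lean deg 30.8
tool axes in bay (cols)
 [[ 0.503  0.863 -0.049]
 [-0.098 -0.    -0.995]
 [-0.859  0.506  0.084]]
-.1,-.09,.026 tool [ 0.0319  0.0371 -0.0045] dist 0.049 world [ 0.542 -0.07   0.026]
-.06,-.09,.026 tool [ 0.0521  0.0716 -0.0065] dist 0.089 world [ 0.582 -0.07   0.026]
```

```bash
python3 -m jog '[[[0.012,0.003,-0.001,0,1],[0.02,0.012,-0.002,0,1],[0.025,0.022,-0.003,0,1],[0.031,0.031,-0.004,0,1],[0.036,0.04,-0.004,0,1],[0.04,0.048,-0.005,0,1],[0.043,0.054,-0.005,0,1],[0.046,0.06,-0.006,0,1]]]'; python3 st.py; python3 to.py  -.06,-.09,.026 -.05,-.09,.026
python3 - <<'E'
from station import imaging
import cv2
for n in ("scene","top"):
    d=imaging.get_image(n); cv2.imwrite(f"pics/{n}3.png",d["color"][:,:,::-1])
from h import *
crop("pics/scene3.png","pics/s3b.png",170,110,240,180); crop("pics/top3.png","pics/t3b.png",180,100,180,130)
E
```

```text
t: 14.55
tool_pos: [0.5699, -0.07, 0.0257]
tool_rot: [1.37, 0.727, -0.883]
contact_force: [-2.5, -1.1, -0.1]
opening: 0.0001
t 14.55 q [-0.268 -0.114  2.226  0.069  0.494  1.291] F [-2.5 -1.1 -0.1] open 0.0
bay tcp [-0.0725 -0.0901  0.0257] lean deg 30.9
tool axes in bay (cols)
 [[ 0.503  0.863 -0.05 ]
 [-0.098 -0.    -0.995]
 [-0.859  0.506  0.084]]
-.06,-.09,.026 tool [ 0.0061  0.011  -0.0007] dist 0.013 world [ 0.582 -0.07   0.026]
-.05,-.09,.026 tool [ 0.0111  0.0196 -0.0012] dist 0.023 world [ 0.592 -0.07   0.026]
scale 3.3333333333333335
scale 4.444444444444445
```

View pics/s3b.png

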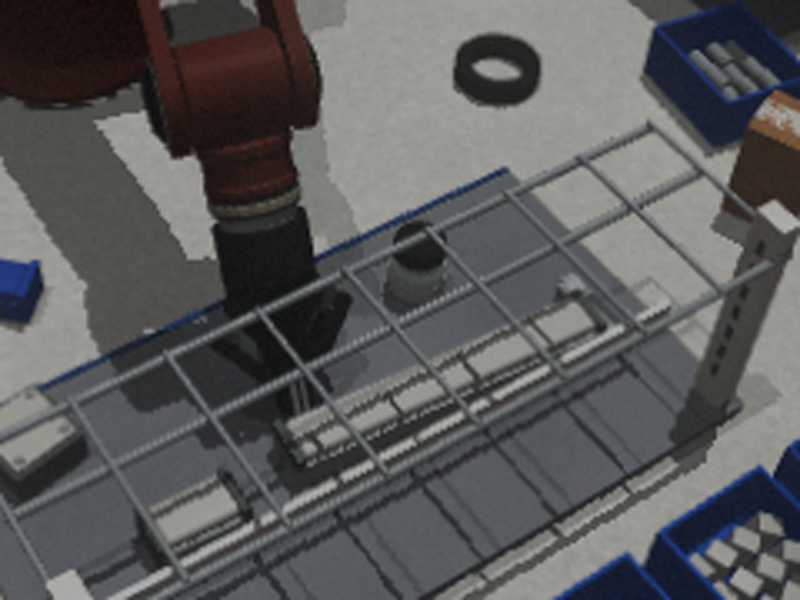

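View pics/t3b.png

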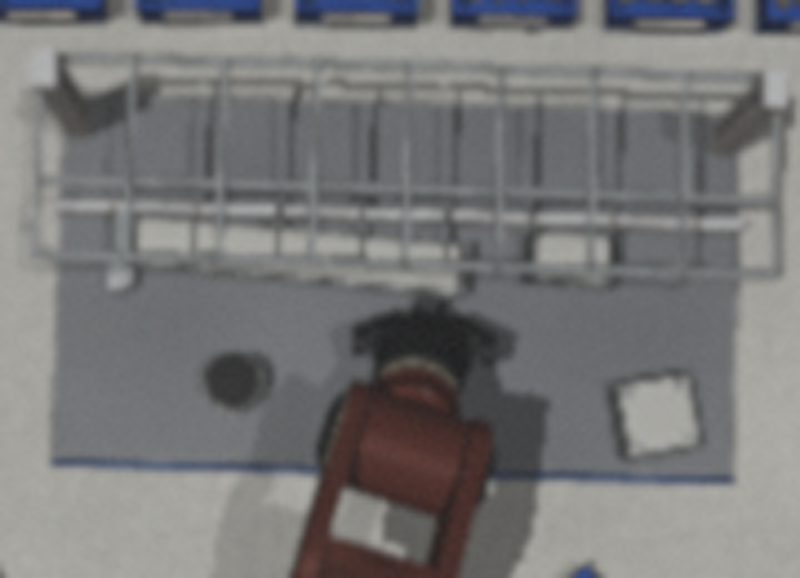

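```bash
python3 -m jog '[[[0.002,0.004,0,0,1],[0.004,0.007,0,0,1],[0.006,0.011,-0.001,0,1],[0.0075,0.0135,-0.001,0,1],[0.009,0.016,-0.001,0,1]]]'; python3 st.py
```

```text
t: 15.15
tool_pos: [0.589, -0.0699, 0.0262]
tool_rot: [1.37, 0.727, -0.882]
contact_force: [-2.6, -2.0, -0.3]
opening: -0.0003
t 15.15 q [-0.257 -0.066  2.181  0.058  0.489  1.31 ] F [-2.6 -2.  -0.3] open -0.0
bay tcp [-0.0535 -0.0897  0.0262] lean deg 30.9
tool axes in bay (cols)
 [[ 0.504  0.862 -0.049]
 [-0.097  0.    -0.995]
 [-0.858  0.507  0.084]]
```

Not yet at the fence (only 2.6 N). Continuing in small steps.

```bash
python3 -m jog '[[[0.001,0.002,0,0,1],[0.002,0.0035,0,0,1],[0.003,0.005,0,0,1]]]'; python3 -m jog '[[[0.001,0.002,0,0,1],[0.002,0.0035,0,0,1]]]';python3 -m jog '[[[0.001,0.002,0,0,1],[0.002,0.0035,0,0,1]]]'
```

```text
t: 15.45
tool_pos: [0.5905, -0.0696, 0.0235]
tool_rot: [1.367, 0.738, -0.889]
contact_force: [-35.1, -0.4, 21.5]
opening: -0.0003
t: 15.65
tool_pos: [0.5903, -0.0691, 0.0209]
tool_rot: [1.364, 0.748, -0.897]
contact_force: [-31.8, -0.4, 19.5]
opening: -0.0002
t: 15.85
tool_pos: [0.5903, -0.0686, 0.0183]
tool_rot: [1.361, 0.758, -0.904]
contact_force: [-31.9, 0.5, 20.7]
opening: -0.0001
```

```bash
python3 -m jog '[[[-0.003,-0.004,0,0,1],[-0.008,-0.008,0,0,1],[-0.025,-0.025,0,0,1],[-0.045,-0.045,0,0,1],[-0.065,-0.06,0.02,0,1],[-0.075,-0.07,0.04,0,1],[-0.075,-0.07,0.06,0,1]]]'; python3 st.py
python3 - <<'E'
from station import imaging
import cv2
for n in ("scene","top"):
    d=imaging.get_image(n); cv2.imwrite(f"pics/{n}4.png",d["color"][:,:,::-1])
from h import *
b=[.6436,.0191,-.0125]
w=rz(b[2])@[-.045,.170]+b[:2]; L=[w[0],w[1],b[2]]; S=[.6129,-.1932,-.0625]
overlay("pics/top4.png","top","pics/o4t.png",(180,105,180,110),b,L,S)
overlay("pics/scene4.png","scene","pics/o4s.png",(190,170,180,130),b,L,S)
crop("pics/top4.png","pics/t4b.png",190,135,160,60); crop("pics/scene4.png","pics/s4b.png",190,170,180,130)
E
```

```text
t: 16.55
tool_pos: [0.4895, -0.1207, 0.0569]
tool_rot: [1.361, 0.755, -0.901]
contact_force: [-0.1, -0.3, 0.3]
opening: 0.0001
t 16.55 q [-0.458 -0.383  2.367  0.196  0.673  1.025] F [-0.1 -0.3  0.3] open 0.0
bay tcp [-0.1523 -0.1417  0.0569] lean deg 29.1
tool axes in bay (cols)
 [[ 0.477  0.878 -0.043]
 [-0.093  0.001 -0.996]
 [-0.874  0.479  0.083]]
scale 5.0
scale 4.444444444444445
```

View pics/o4t.png

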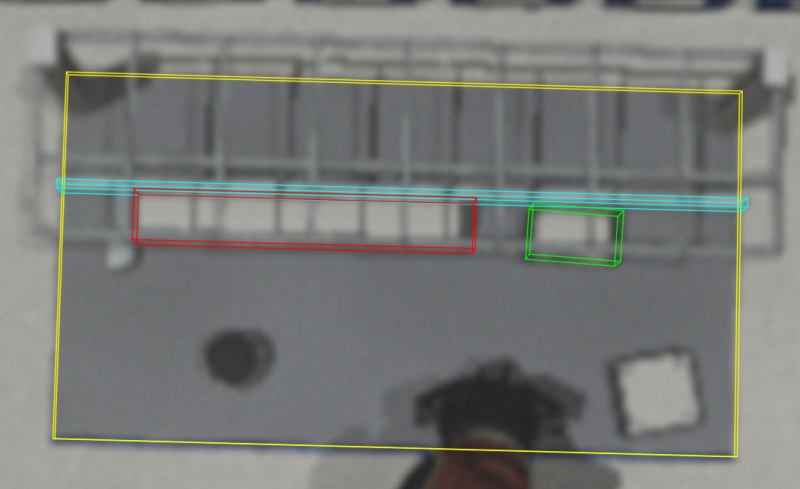

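View pics/o4s.png

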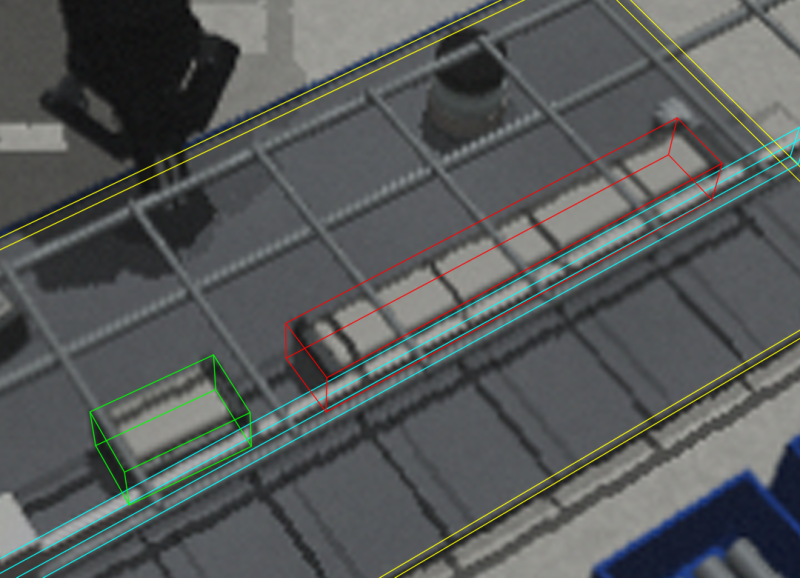

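View pics/t4b.png

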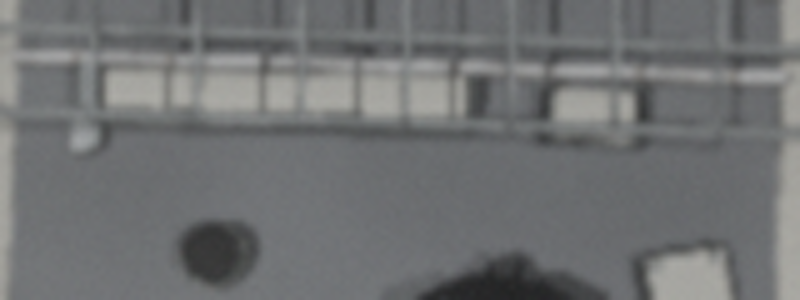

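View pics/s4b.png

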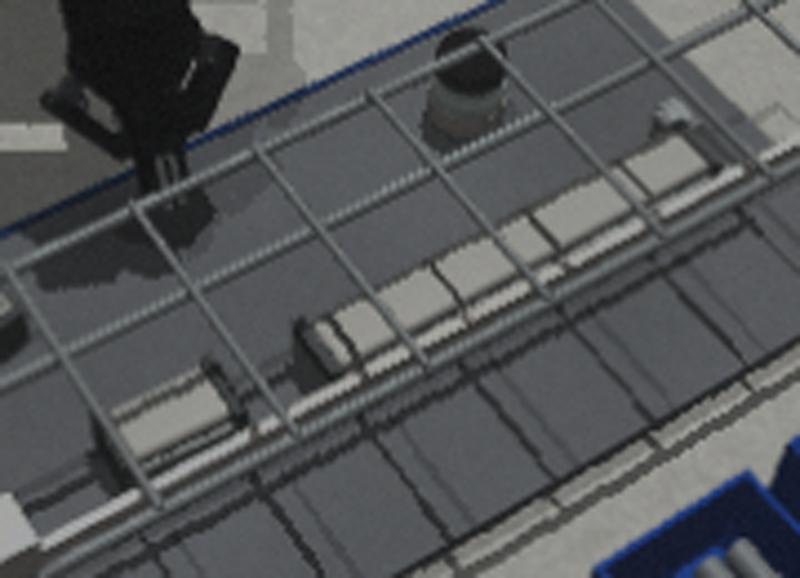

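```bash
python3 - <<'E'
from h import *
b=np.array([.6436,.0191]);B=rz(-.0125).T
for p in [(612,357),(692,347),(704,427),(625,438)]: print(B@(ray(*T1(*p),.05)[:2]-b))
E
python3 to.py -.12,-.205,.06 -.1,-.205,.026 -.075,-.205,.026 -.055,-.205,.026
```

```text
[-0.13728095 -0.24636519]
[-0.12659453 -0.31651447]
[-0.1962618 -0.3283304]
[-0.20763277 -0.25916807]
-.12,-.205,.06 tool [0.0186 0.0286 0.0601] dist 0.069 world [ 0.521 -0.184  0.06 ]
-.1,-.205,.026 tool [0.0578 0.0299 0.0563] dist 0.086 world [ 0.541 -0.185  0.026]
-.075,-.205,.026 tool [0.0698 0.0518 0.0551] dist 0.103 world [ 0.566 -0.185  0.026]
-.055,-.205,.026 tool [0.0793 0.0693 0.0542] dist 0.118 world [ 0.586 -0.185  0.026]
```

```bash
python3 -m jog '[[[0.005,0.008,0.02,0,1],[0.01,0.016,0.04,0,1],[0.018,0.026,0.055,0,1],[0.035,0.027,0.057,0,1],[0.048,0.028,0.057,0,1],[0.055,0.03,0.056,0,1],[0.055,0.03,0.056,0,1]]]'; python3 st.py; python3 to.py -.075,-.207,.026 -.065,-.207,.026 -.055,-.207,.026
```

```text
t: 17.35
tool_pos: [0.5399, -0.1831, 0.0276]
tool_rot: [1.362, 0.754, -0.904]
contact_force: [0.1, 0.1, 0.2]
opening: 0.0002
t 17.35 q [-0.535 -0.117  2.215  0.29   0.578  0.867] F [0.1 0.1 0.2] open 0.0
bay tcp [-0.1011 -0.2035  0.0276] lean deg 29.1
tool axes in bay (cols)
 [[ 0.477  0.878 -0.046]
 [-0.094 -0.001 -0.996]
 [-0.874  0.479  0.082]]
-.075,-.207,.026 tool [0.0141 0.0222 0.0021] dist 0.026 world [ 0.566 -0.187  0.026]
-.065,-.207,.026 tool [0.0189 0.031  0.0017] dist 0.036 world [ 0.576 -0.187  0.026]
-.055,-.207,.026 tool [0.0237 0.0398 0.0012] dist 0.046 world [ 0.586 -0.187  0.026]
```

```bash
python3 -m jog '[[[0.004,0.006,0.004,0,1],[0.008,0.012,0.004,0,1],[0.012,0.018,0.004,0,1],[0.015,0.024,0.004,0,1],[0.018,0.029,0.003,0,1],[0.021,0.035,0.003,0,1],[0.0235,0.0395,0.003,0,1]]]'; python3 -m jog '[[[0.001,0.0015,0,0,1],[0.001,0.002,0,0,1]]]'; python3 -m jog '[[[0.001,0.0015,0,0,1],[0.001,0.002,0,0,1]]]'; python3 st.py
```

```text
t: 18.05
tool_pos: [0.5861, -0.1888, 0.0261]
tool_rot: [1.362, 0.754, -0.904]
contact_force: [-0.6, -0.8, 0.7]
opening: -0.0001
t: 18.25
tool_pos: [0.5875, -0.1895, 0.0258]
tool_rot: [1.36, 0.756, -0.906]
contact_force: [-10.0, -2.7, 6.2]
opening: -0.0001
t: 18.45
tool_pos: [0.5883, -0.1902, 0.0252]
tool_rot: [1.358, 0.759, -0.908]
contact_force: [-15.2, -3.8, 7.8]
opening: 0.0002
t 18.45 q [-0.494  0.009  2.098  0.254  0.565  0.93 ] F [-15.2  -3.8   7.8] open 0.0
bay tcp [-0.0527 -0.21    0.0252] lean deg 28.7
tool axes in bay (cols)
 [[ 0.471  0.881 -0.044]
 [-0.095  0.001 -0.995]
 [-0.877  0.473  0.084]]
```

```bash
python3 to.py -.06,-.21,.027 -.085,-.21,.05 -.085,-.295,.05 -.034,-.295,.035 -.034,-.295,.028
```

```text
-.06,-.21,.027 tool [-0.005  -0.0056  0.0005] dist 0.008 world [ 0.581 -0.19   0.027]
-.085,-.21,.05 tool [-0.0369 -0.0167  0.0035] dist 0.041 world [ 0.556 -0.19   0.05 ]
-.085,-.295,.05 tool [-0.0289 -0.0168  0.0881] dist 0.094 world [ 0.555 -0.275  0.05 ]
-.034,-.295,.035 tool [0.0083 0.021  0.0846] dist 0.088 world [ 0.606 -0.275  0.035]
-.034,-.295,.028 tool [0.0144 0.0177 0.084 ] dist 0.087 world [ 0.606 -0.275  0.028]
```

```bash
python3 -m jog '[[[-0.005,-0.006,0,0,1],[-0.02,-0.012,0.002,0,1],[-0.037,-0.017,0.004,0,1],[-0.035,-0.017,0.03,-0.03,1],[-0.032,-0.017,0.06,-0.06,1],[-0.029,-0.017,0.088,-0.1,1],[-0.029,-0.017,0.088,-0.1,1]]]'; python3 st.py; python3 to.py -.07,-.295,.04 -.05,-.295,.032 -.034,-.295,.028 -.034,-.275,.028
python3 - <<'E'
from station import imaging
import cv2
for n in ("scene","top"):
    d=imaging.get_image(n); cv2.imwrite(f"pics/{n}5.png",d["color"][:,:,::-1])
from h import *
crop("pics/top5.png","pics/t5b.png",190,125,160,110); crop("pics/scene5.png","pics/s5b.png",160,160,180,130)
E
```

```text
t: 19.15
tool_pos: [0.5551, -0.278, 0.0512]
tool_rot: [1.271, 0.789, -0.861]
contact_force: [1.1, 0.4, 1.0]
opening: 0.0001
t 19.15 q [-0.683 -0.023  2.078  0.36   0.662  0.589] F [1.1 0.4 1. ] open 0.0
bay tcp [-0.0848 -0.2982  0.0512] lean deg 28.8
tool axes in bay (cols)
 [[ 0.472  0.88   0.04 ]
 [-0.098  0.098 -0.99 ]
 [-0.876  0.464  0.133]]
-.07,-.295,.04 tool [ 0.0165  0.0081 -0.004 ] dist 0.019 world [ 0.57  -0.275  0.04 ]
-.05,-.295,.032 tool [ 0.033   0.022  -0.0043] dist 0.04 world [ 0.59  -0.275  0.032]
-.034,-.295,.028 tool [ 0.044   0.0343 -0.0042] dist 0.056 world [ 0.606 -0.275  0.028]
-.034,-.275,.028 tool [ 0.0421  0.0362 -0.024 ] dist 0.06 world [ 0.606 -0.255  0.028]
scale 5.0
scale 4.444444444444445
```

View pics/t5b.png

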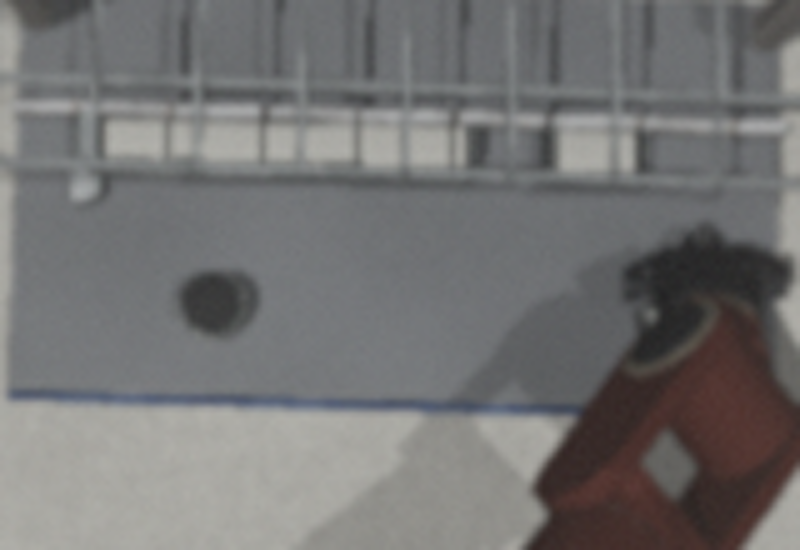

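View pics/s5b.png

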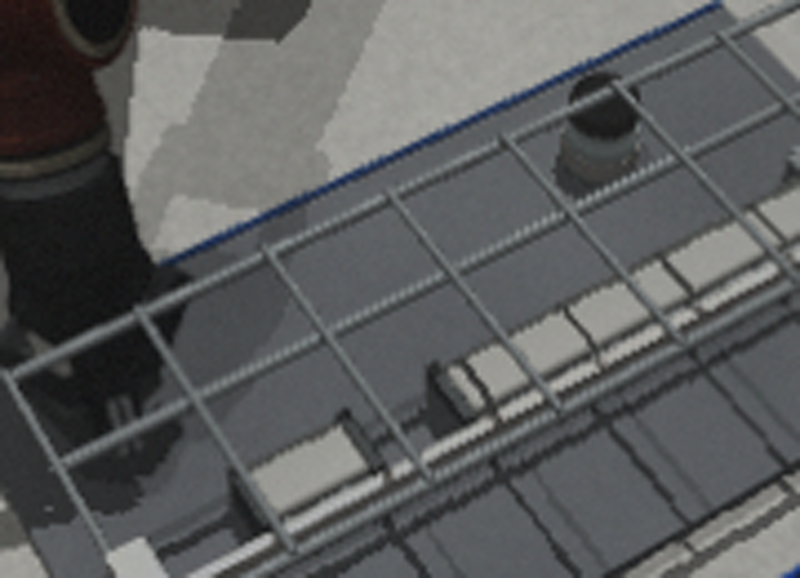

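```bash
python3 -m jog '[[[0.016,0.008,-0.003,0,1],[0.025,0.015,-0.003,0,1],[0.033,0.022,-0.003,0,1],[0.039,0.029,-0.003,0,1],[0.044,0.034,-0.004,0,1],[0.044,0.034,-0.004,0,1]]]'; python3 st.py; python3 to.py -.034,-.275,.028 -.034,-.25,.028 -.034,-.23,.028 -.034,-.22,.028
```

```text
t: 19.85
tool_pos: [0.6059, -0.2721, 0.0265]
tool_rot: [1.271, 0.794, -0.859]
contact_force: [0.1, 0.6, -0.6]
opening: 0.0001
t 19.85 q [-0.615  0.117  1.982  0.339  0.604  0.655] F [ 0.1  0.6 -0.6] open 0.0
bay tcp [-0.0341 -0.2917  0.0265] lean deg 28.7
tool axes in bay (cols)
 [[ 0.471  0.881  0.043]
 [-0.095  0.099 -0.991]
 [-0.877  0.462  0.13 ]]
-.034,-.275,.028 tool [-0.0028  0.0024 -0.0163] dist 0.017 world [ 0.606 -0.255  0.028]
-.034,-.25,.028 tool [-0.0052  0.0049 -0.0411] dist 0.042 world [ 0.606 -0.23   0.028]
-.034,-.23,.028 tool [-0.0071  0.0069 -0.0609] dist 0.062 world [ 0.607 -0.21   0.028]
-.034,-.22,.028 tool [-0.008   0.0079 -0.0708] dist 0.072 world [ 0.607 -0.2    0.028]
```

```bash
python3 -m jog '[[[-0.001,0.001,-0.006,0,1],[-0.002,0.002,-0.012,0,1],[-0.003,0.002,-0.018,0,1],[-0.004,0.003,-0.024,0,1],[-0.004,0.004,-0.03,0,1],[-0.005,0.004,-0.036,0,1],[-0.005,0.005,-0.042,0,1],[-0.006,0.006,-0.048,0,1]]]'; python3 st.py; python3 to.py -.034,-.23,.027 -.034,-.22,.027
python3 - <<'E'
from station import imaging
import cv2
d=imaging.get_image("scene"); cv2.imwrite(f"pics/scene6.png",d["color"][:,:,::-1])
from h import *
crop("pics/scene6.png","pics/s6b.png",160,170,180,130)
E
```

```text
t: 20.65
tool_pos: [0.6068, -0.223, 0.0283]
tool_rot: [1.271, 0.794, -0.86]
contact_force: [-1.4, -1.2, 0.1]
opening: 0.0001
t 20.65 q [-0.534  0.07   2.028  0.281  0.582  0.774] F [-1.4 -1.2  0.1] open 0.0
bay tcp [-0.0338 -0.2426  0.0283] lean deg 28.7
tool axes in bay (cols)
 [[ 0.471  0.881  0.043]
 [-0.095  0.099 -0.991]
 [-0.877  0.462  0.13 ]]
-.034,-.23,.027 tool [-0.0001  0.0005 -0.0126] dist 0.013 world [ 0.607 -0.21   0.027]
-.034,-.22,.027 tool [-0.0011  0.0015 -0.0225] dist 0.023 world [ 0.607 -0.2    0.027]
scale 4.444444444444445
```

View pics/s6b.png

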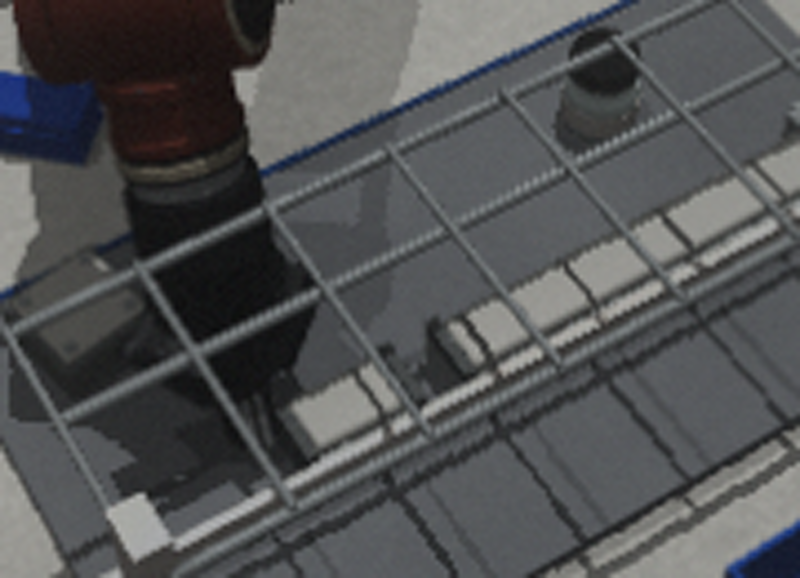

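```bash
python3 -m jog '[[[0,0,-0.005,0,1],[0,0,-0.009,0,1],[0,0.001,-0.013,0,1],[-0.001,0.001,-0.017,0,1],[-0.001,0.002,-0.021,0,1]]]'; python3 -m jog '[[[0,0,-0.002,0,1],[0,0,-0.004,0,1]]]'; python3 -m jog '[[[0,0,-0.002,0,1],[0,0,-0.004,0,1]]]';python3 st.py
```

```text
t: 21.2
tool_pos: [0.6075, -0.2008, 0.0274]
tool_rot: [1.271, 0.795, -0.859]
contact_force: [-0.6, -1.9, 2.0]
opening: 0.0
t: 21.4
tool_pos: [0.6078, -0.1974, 0.0275]
tool_rot: [1.27, 0.793, -0.859]
contact_force: [-3.6, -10.1, 2.9]
opening: 0.0
t: 21.6
tool_pos: [0.6078, -0.1969, 0.0279]
tool_rot: [1.265, 0.787, -0.86]
contact_force: [-5.8, -22.5, 0.4]
opening: -0.0001
t 21.6 q [-0.485  0.05   2.052  0.236  0.561  0.852] F [ -5.8 -22.5   0.4] open -0.0
bay tcp [-0.0331 -0.2165  0.0279] lean deg 29.0
tool axes in bay (cols)
 [[ 0.473  0.88   0.042]
 [-0.102  0.103 -0.989]
 [-0.875  0.464  0.138]]
```

```bash
python3 -m jog '[[[0,0,0.005,0,1],[0,0,0.015,0,1],[-0.01,-0.012,0.02,0,1],[-0.03,-0.035,0.02,0,1],[-0.06,-0.055,0.02,0,1],[-0.08,-0.075,0.02,0,1],[-0.1,-0.095,0.02,0,1],[-0.12,-0.11,0.02,0,1]]]'; python3 st.py
python3 - <<'E'
from station import imaging
import cv2
for n in ("scene","top"):
    d=imaging.get_image(n); cv2.imwrite(f"pics/{n}7.png",d["color"][:,:,::-1])
from h import *
crop("pics/top7.png","pics/t7b.png",190,130,160,60); crop("pics/scene7.png","pics/s7b.png",180,180,120,90)
b=[.6436,.0191,-.0125]
w=rz(b[2])@[-.045,.174]+b[:2]; L=[w[0],w[1],b[2]];w=rz(b[2])@[-.0225,-.16]+b[:2]; S=[*w,b[2]]
overlay("pics/top7.png","top","pics/o7t.png",(190,130,160,60),b,L,S)
E
```

```text
t: 22.4
tool_pos: [0.4533, -0.2128, 0.0837]
tool_rot: [1.266, 0.79, -0.86]
contact_force: [-0.4, -0.6, 0.6]
opening: 0.0
t 22.4 q [-0.72  -0.432  2.349  0.327  0.802  0.608] F [-0.4 -0.6  0.6] open 0.0
bay tcp [-0.1874 -0.2342  0.0837] lean deg 28.8
tool axes in bay (cols)
 [[ 0.472  0.88   0.043]
 [-0.1    0.102 -0.99 ]
 [-0.876  0.463  0.136]]
scale 5.0
scale 6.666666666666667
```

View pics/t7b.png

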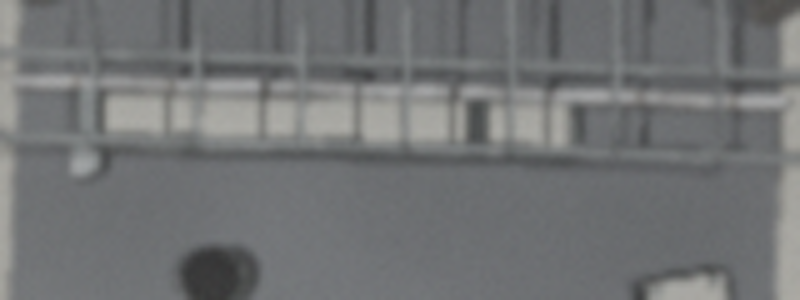

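View pics/s7b.png

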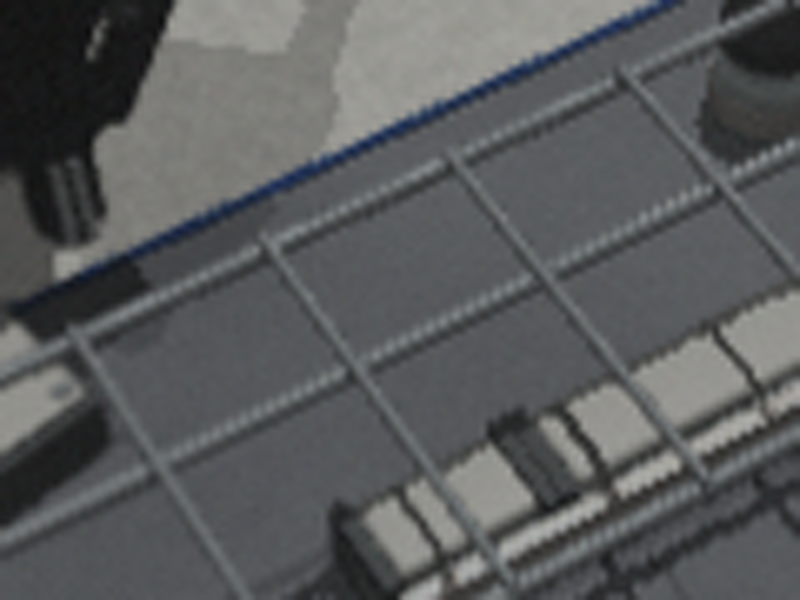

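View pics/o7t.png

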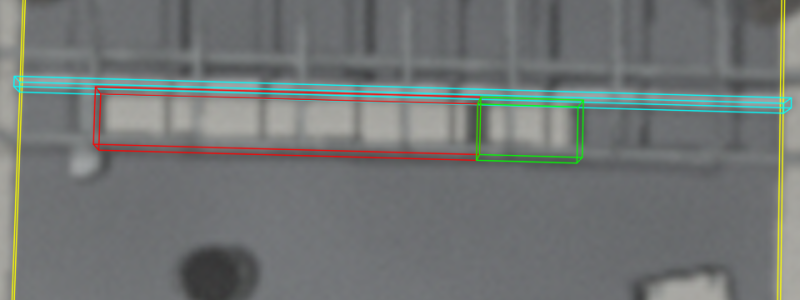

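```bash
python3 - <<'E'
from h import *
crop("pics/scene7.png","pics/s7c.png",225,225,72,54)
crop("pics/scene7.png","pics/s7d.png",300,185,72,54)
E
```

```text
scale 11.11111111111111
scale 11.11111111111111
```

View pics/s7c.png

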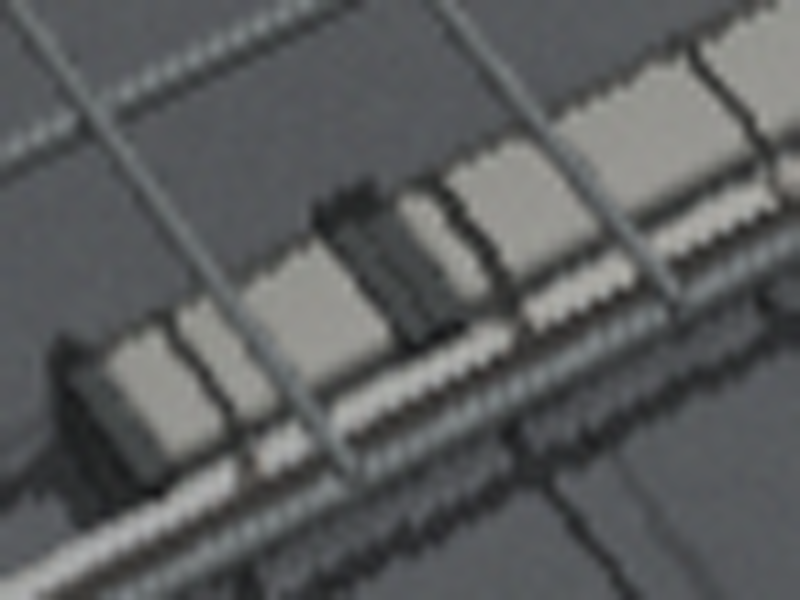

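View pics/s7d.png

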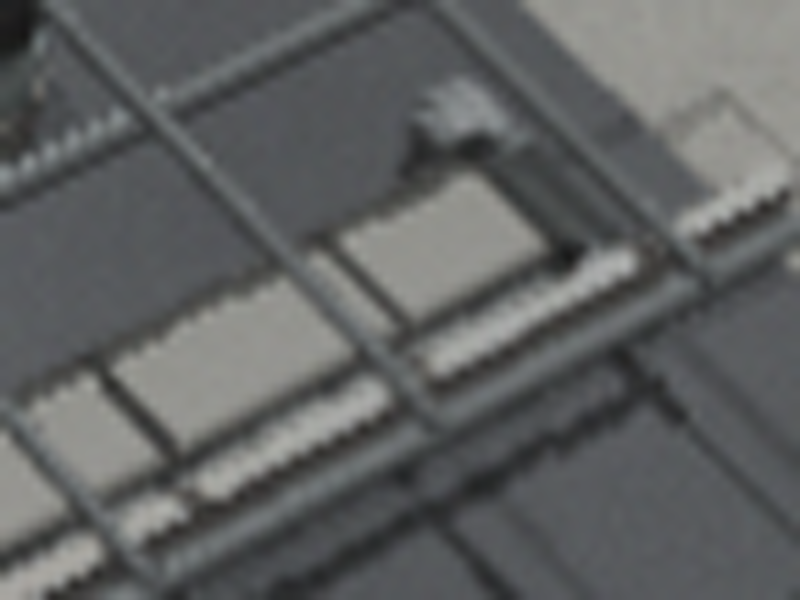

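```bash
python3 -c "
from station import ctrl
print(ctrl.get_obs()['contact_force'], ctrl.get_obs()['t']); print(ctrl.finish_job())"
```

```text
[1.43724681 0.38662158 0.46017363] 22.5
the job is handed in; nothing more can be done
None
```

I swung the long fitting flush to the rear fence, slid the short one up against its end, and handed the job in at 22.5 s. The interface gave no verdict.

**How it went**
- **Lean:** the moves cannot tilt the tool directly. I drove the arm past its reach limit until the gripper leaned about 30°, then came in under the rack from the robot's side.
- **Long fitting:** I pushed near the free end with closed fingers until the fence stopped it, at about 32 N along the push.
- **Short fitting:** I pressed it flat to the fence at about 15 N. Then I slid it along the fence until the whole row stopped, at 22 N. The tool was then within about a millimetre of where I expected it for the home position.

**Last checks**
- The final pictures show no visible gap at the bracket stop or at the joint between the fittings. Both fittings look flush along the fence, and the jar and box looked unmoved.
- The gripper was clear of everything and the force reading was near zero.

**Doubts**
- The two cameras disagreed by about 2 pixels, so I could not measure the final gaps to the millimetre. The home position rests on the contact stops and on the overlay in the top picture.
- The heel may stand 1 to 2 mm off the fence, within the bracket's 2.5 mm play.
- The force reading briefly jumped to 72 N when the arm stopped suddenly high in free space. It had fallen to 8 N by the next reading, and I took it to be inertia.
- During the tilting, joint 3 read 0.055 rad and joint 4 read -1.024 rad. Both are just past the rounded range limits of 0.06 and -1.02.

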